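# Park the microscope objectives in order of length

### The job

Park the four chrome microscope objectives on the rail, one standing upright in each dish with its lens up, in order of length: the shortest next to the end stop with the knurled knob, the longest at the far end. Keep them upright and set them down rather than drop them; leave the black eyepiece standing where it is.

Things in the scene. Friction and masses are not known exactly. Their poses are not given: they have to be found in the camera images.
- objective_40mm: Shortest objective: loose satin-chrome barrel, 40 mm tall, about 150 g (varies), standing lens up on the bench near the robot, place shuffled. Brass foot 32 mm across, 5 mm high; straight barrel 40 mm across from 5 to 30 mm up (dark knurled band low down): grip there; above it a tapering nose, dark front lens 26 mm across. Origin: centre of underside; z up.
- objective_54mm: Second shortest objective: loose satin-chrome barrel, 54 mm tall, about 190 g (varies), standing lens up on the bench near the robot, place shuffled. Brass foot 32 mm across, 5 mm high; straight barrel 40 mm across from 5 to 39 mm up (dark knurled band low down): grip there; above it a tapering nose, dark front lens 20 mm across. Origin: centre of underside; z up.
- objective_68mm: Second longest objective: loose satin-chrome barrel, 68 mm tall, about 230 g (varies), standing lens up on the bench near the robot, place shuffled. Brass foot 32 mm across, 5 mm high; straight barrel 40 mm across from 5 to 48 mm up (dark knurled band low down): grip there; above it a tapering nose, dark front lens 14 mm across. Origin: centre of underside; z up.
- objective_82mm: Longest objective: loose satin-chrome barrel, 82 mm tall, about 270 g (varies), standing lens up on the bench near the robot, place shuffled. Brass foot 32 mm across, 5 mm high; straight barrel 40 mm across from 5 to 58 mm up (dark knurled band low down): grip there; above it a tapering nose, dark front lens 8 mm across. Origin: centre of underside; z up.
- seat_a: One of four identical holders in a row on the rail, fixed: black block 60 x 62 x 8 mm, on it a round dish 59 mm across, 49 inside. Origin: centre of underside, on the rail's top, 10 mm above the bench. Dish floor (takes the foot) 9 mm above it, rim 12.5. y along the rail, x across; a clamp screw reaches 43 mm out at -x. Neighbours 64 to 80 mm apart; which place in the row this one has varies.
- seat_b: One of four identical holders in a row on the rail, fixed: black block 60 x 62 x 8 mm, on it a round dish 59 mm across, 49 inside. Origin: centre of underside, on the rail's top, 10 mm above the bench. Dish floor (takes the foot) 9 mm above it, rim 12.5. y along the rail, x across; a clamp screw reaches 43 mm out at -x. Neighbours 64 to 80 mm apart; which place in the row this one has varies.
- seat_c: One of four identical holders in a row on the rail, fixed: black block 60 x 62 x 8 mm, on it a round dish 59 mm across, 49 inside. Origin: centre of underside, on the rail's top, 10 mm above the bench. Dish floor (takes the foot) 9 mm above it, rim 12.5. y along the rail, x across; a clamp screw reaches 43 mm out at -x. Neighbours 64 to 80 mm apart; which place in the row this one has varies.
- seat_d: One of four identical holders in a row on the rail, fixed: black block 60 x 62 x 8 mm, on it a round dish 59 mm across, 49 inside. Origin: centre of underside, on the rail's top, 10 mm above the bench. Dish floor (takes the foot) 9 mm above it, rim 12.5. y along the rail, x across; a clamp screw reaches 43 mm out at -x. Neighbours 64 to 80 mm apart; which place in the row this one has varies.
- end_stop: Fixed stop at one end of the rail (either end): dark steel block 60 x 26 x 18 mm with an upright knurled knob 24 mm across, top 40 mm above the origin; the other end has only a flat 8 mm plate. Origin: centre of underside, on the rail's top, 10 mm above the bench, in line with the holders, 58 to 66 mm from the nearest one's centre. Rail: aluminium bar 60 x 376 x 10 mm.
- eyepiece: A loose black eyepiece standing upright among the objectives, 52 mm tall, 37 mm across (its lowest 20 mm a bright tube 30 mm across), about 120 g. It is not an objective and stays where it is. Origin: centre of its underside.

How it is judged (in metres and radians):
At the end, for the whole second after the job is handed in: Counted from the end stop, the 40, 54, 68 and 82 mm objectives stand in dishes 1, 2, 3, 4: foot on the dish floor, within 11 mm of the dish centre and 0.08 rad of upright, released, at rest; the eyepiece stands upright within 15 mm of its start ((horizontal distance between objective_40mm and seat_a below 0.011 m or horizontal distance between objective_40mm and seat_b below 0.011 m or horizontal distance between objective_40mm and seat_c below 0.011 m or horizontal distance between objective_40mm and seat_d below 0.011 m) and horizontal distance between objective_40mm and end_stop between 0.04 and 0.084 m and height (world z) of objective_40mm between 0.014 and 0.0225 m and angle between each of objective_40mm, objective_54mm, objective_68mm, objective_82mm's own z axis and vertical below 0.08 rad and linear speed of each of objective_40mm, objective_54mm, objective_68mm, objective_82mm below 0.02 m/s and angular speed of each of objective_40mm, objective_54mm, objective_68mm, objective_82mm below 0.2 rad/s and contact force between each of objective_40mm, objective_54mm, objective_68mm, objective_82mm and the fingers below 0.05 N and (horizontal distance between objective_54mm and seat_a below 0.011 m or horizontal distance between objective_54mm and seat_b below 0.011 m or horizontal distance between objective_54mm and seat_c below 0.011 m or horizontal distance between objective_54mm and seat_d below 0.011 m) and horizontal distance between objective_54mm and end_stop between 0.112 and 0.156 m and height (world z) of objective_54mm between 0.014 and 0.0225 m and (horizontal distance between objective_68mm and seat_a below 0.011 m or horizontal distance between objective_68mm and seat_b below 0.011 m or horizontal distance between objective_68mm and seat_c below 0.011 m or horizontal distance between objective_68mm and seat_d below 0.011 m) and horizontal distance between objective_68mm and end_stop between 0.184 and 0.228 m and height (world z) of objective_68mm between 0.014 and 0.0225 m and (horizontal distance between objective_82mm and seat_a below 0.011 m or horizontal distance between objective_82mm and seat_b below 0.011 m or horizontal distance between objective_82mm and seat_c below 0.011 m or horizontal distance between objective_82mm and seat_d below 0.011 m) and horizontal distance between objective_82mm and end_stop between 0.256 and 0.3 m and height (world z) of objective_82mm between 0.014 and 0.0225 m and distance of eyepiece from where it was at the start of the episode below 0.015 m and angle between eyepiece's own z axis and vertical below 0.1 rad); the robot touches nothing.
It fails at once if an objective or the eyepiece is knocked over or tipped far (angle between any of objective_40mm, objective_54mm, objective_68mm, objective_82mm, eyepiece's own z axis and vertical above 0.6 rad).
It fails at once if an objective is dropped: falling freely at over 0.6 m/s (about 18 mm) ((linear speed of objective_40mm above 0.6 m/s and contact force between objective_40mm and anything else below 0.005 N) or (linear speed of objective_54mm above 0.6 m/s and contact force between objective_54mm and anything else below 0.005 N) or (linear speed of objective_68mm above 0.6 m/s and contact force between objective_68mm and anything else below 0.005 N) or (linear speed of objective_82mm above 0.6 m/s and contact force between objective_82mm and anything else below 0.005 N)).
It fails at once if the eyepiece is moved by more than 15 mm (distance of eyepiece from where it was at the start of the episode above 0.015 m).
It also fails if it takes over 104 s, if anything falls off the work surface, if the arm or the gripper's body presses on something with over 40 N, if the wrist force passes 120 N, or if a joint passes its speed limit or range.

### The arm

A 7-joint arm with a two-finger parallel gripper is mounted at the origin on the work surface. World frame = base frame: x ahead of the robot, y to its left, z up, the work surface at z = 0. Lengths are in mm, angles in rad, forces in N, time in s.
With the tool pointing down it reaches from about 400 to 850 mm from the base axis. Payload 4.4 kg.
Tool frame: the origin (TCP) lies between the finger pads; the fingertips stand 11 mm ahead of it and the grasp point (between the pads) lies 8 mm behind it (env.nose_length is the distance from the TCP to the fingertips, in mm); z points along the fingers, y is the line along which they close (so a half turn about z gives the same grasp; the last joint's range is limited). The gripper opens to 94 mm and grips with 3 to 60 N. Pads are 16 mm wide; open, the fingers measure 119 mm over their backs; the gripper's body (75 mm by 177 mm) begins 78 mm behind the grasp point.
Start: joints at [-1.186, 0.628, 0.038, 1.517, -0.027, 0.996, -0.02], TCP at [283.175, 585.09, 216.478] pointing down, gripper open.
Joint ranges: [-3.06, 3.06], [-0.37, 2.12], [-1.25, 1.32], [0.18, 2.47], [-1.1, 4.24], [0.23, 1.98], [-2.94, 2.94]. Speed limits (rad/s): [2.57, 2.57, 3.14, 3.14, 3.14, 3.14, 3.14].

### API

Orientations are given as a unit quaternion [x, y, z, w].
In Python, from bench import env gives the robot as it stands.
- The arm moves only by the tool move_arm, never from a script. Its arguments are lists of equal length, an entry for each row: "translation": the shift along the world's x, y, z in mm, a list of three; "turn": the turn about the world's z in degrees; "fingers": the finger opening in mm, from 0 to 94. A call has 1 to 10 rows; each row shifts and turns the commanded pose from where the row before left it; what a row does not reach is not made up. A row lasts 1/10 s, in which the tool goes at most 50 mm and 8.59 degrees, less where a joint would pass 70% of its speed; a pose out of reach is approached as far as the arm can. A call with a gripper value outside its range is refused whole. The fingers move at their own pace and stop on an object; "newtons" is the grip in N (left out, the last holds). Time passes only in rows, so rows that do not move let the fingers close. It gives the time, the measured TCP pose, the force, the opening and the grip force at its end, in the units of the state.
- env.state(): the state, without advancing time (a new reading comes with each control period).
- env.grab_frame(name): name is "scene" or "top" or "wrist"; returns a dict with "frame" (400x640x3 uint8, blue, green, red), "intrinsics" (3x3 intrinsics, pixels), "dist_coeffs" ([k1, k2, p1, p2, k3] as OpenCV has them; the pictures are not rectified), "rvec" (rotation vector, rad) and "tvec" (3), from world to camera coordinates, as OpenCV has them; the wrist camera has in their place "T_tool_cam" (4x4, takes a point from camera to tool coordinates, whose origin is the TCP and whose axes are the flange's). Camera axes: x right, y down, z forward; pixel columns grow to the right and rows downward; lengths in mm; the calibration is good to about 2 mm. A picture is of the moment at which its call begins: read the wrist's pose just before it. There is no depth.
- env.sign_off(): hands the job in; it is judged then, once.
Trained networks look in a picture, given as the dict that the camera call returned (one of the last four; its "shot" number tells which), for a name from the list of things; names that differ only in an ending like _2 or _b are one class to them, and where a whole thing is asked for, a point or a joint stands for the part that bears it (a point fixed in the world has none). Each returns a list of dicts, best first, with "conf" (0 to 1); they miss things now and then, are a little off and sometimes report something else, mostly with a low value. They report only what shows in the picture. A call takes as long as a camera call.
- env.boxes_of(query, picture): "box" ([left, top, width, height] in pixels, round what is visible of it).
- env.silhouettes(query, picture): "pixels" (400x640 bool, what is visible of it) and "box" ([left, top, width, height] in pixels, round what is visible of it).
The state is a dict: "clock": time; "joints": joint angles; "qvel": joint speeds; "joint_torque": joint torques, N m; "tool_pos": TCP position; "tool_rot": TCP orientation; "contact_force": force on the tool from outside, world axes, zero at the start; "wrist_torque": the same for the moment, N m; "gripper_width": finger opening in mm; "gripper_force": force on a finger pad.
Only numpy, scipy, OpenCV 4.12 (cv2) and the standard library are available. Lean on these libraries where they do the work, as an engineer would, in place of code of your own. Each camera call takes 0.05 s, during which the arm holds its last target. There are 200 camera calls.

## Working session

There is one attempt and no reset: what is moved stays moved. The work goes in short steps, Python scripts to look and compute and a tool call to move; the robot and the scene stay as the last step left them, time stands still between calls to the robot, and variables do not carry over. Pictures are saved under pics/ and viewed, at most 14 in all, crops included, and the job is handed in when it is done.

Besides the shell and the picture viewer there is one more tool, called after ">>>" as name([rows], argument=value, ...), one row to a line, values as JSON. move_arm: Moves the arm, as the interface text tells. Its arguments: {"type":"object","properties":{"translation":{"type":"array"},"turn":{"type":"array"},"fingers":{"type":"array"},"newtons":{"type":"number"}},"required":["translation","turn","fingers"]}

```bash
mkdir -p pics; cat > h.py <<'E'
import numpy as np, cv2
from bench import env
NAMES=["objective_40mm","objective_54mm","objective_68mm","objective_82mm","eyepiece","seat_a","end_stop"]
def ray(p,uv):
    K=np.array(p["intrinsics"],float);d=np.array(p["dist_coeffs"],float)
    n=cv2.undistortPoints(np.array([[uv]],float),K,d)[0,0]
    R=cv2.Rodrigues(np.array(p["rvec"],float))[0];t=np.array(p["tvec"],float).ravel()
    return -R.T@t, R.T@np.array([n[0],n[1],1])
def at_z(p,uv,z):
    c,d=ray(p,uv); return c+d*(z-c[2])/d[2]
E
cat > a.py <<'E'
from h import *
np.set_printoptions(precision=1,suppress=True)
print(env.state())
for c in ["top","scene"]:
    p=env.grab_frame(c); cv2.imwrite(f"pics/{c}0.png",p["frame"])
    print(c,ray(p,(320,200)))
    for n in NAMES:
        for b in env.boxes_of(n,p)[:5]:
            x,y,w,h=b["box"]; print(c,n,round(b["conf"],2),np.array(b["box"]),at_z(p,(x+w/2,y+h/2),20)[:2])
E
python3 a.py
```

```text
{'clock': 0.0, 'joints': array([-1.2,  0.6,  0. ,  1.5, -0. ,  1. , -0. ]), 'qvel': array([-0.,  0., -0.,  0.,  0., -0., -0.]), 'joint_torque': array([ -0. , -55. ,   1.1, -18.7,  -0.1,   0. ,   0. ]), 'tool_pos': array([282.9, 584.5, 215.6]), 'tool_rot': array([ 0.2,  1. , -0. , -0. ]), 'contact_force': array([ 0.3, -0. ,  0.6]), 'wrist_torque': array([-0.,  0.,  0.]), 'gripper_force': 0.0, 'gripper_width': 93.93874251247547}
top (array([488.6, -16. , 927.1]), array([ 0.,  0., -1.]))
top objective_40mm 0.62 [254.  226.4  24.4  13.7] [460.4 136.3]
top objective_40mm 0.26 [181.3 229.1  25.   14. ] [453.3 288.3]
top objective_54mm 0.82 [391.6 217.1  24.4  19.6] [ 474.2 -145. ]
top objective_68mm 0.61 [320.3 232.4  16.6  17.3] [445.1   8.2]
top objective_68mm 0.16 [182.7 228.2  22.7  15.4] [453.7 287.8]
top objective_82mm 0.57 [454.1 240.1  25.   21.6] [ 425.1 -273.5]
top objective_82mm 0.32 [240.6 126.8  18.2  32.2] [647.6 173.2]
top eyepiece 0.63 [180.8 226.9  25.9  17. ] [454.7 288.5]
top seat_a 0.96 [296.7 133.5  30.4  40.2] [624.7  43.2]
top seat_a 0.82 [367.5 140.4  29.8  36.5] [ 
[... 425 characters left out ...]
.3  33.3] [433.6  14.3]
scene objective_68mm 0.53 [278.3 225.8  35.9  35.1] [623.4 -29. ]
scene objective_68mm 0.31 [431.4 157.   22.2  25.4] [451.  290.8]
scene objective_82mm 0.67 [171.7 146.9  20.2  34.5] [ 414.5 -273.6]
scene objective_82mm 0.2 [353.3 230.2  34.6  36.3] [640.2 114.3]
scene eyepiece 0.96 [431.2 155.9  24.7  24.8] [447.2 293.9]
scene seat_a 0.78 [354.1 228.3  31.5  38.9] [638.8 113. ]
scene seat_a 0.7 [245.9 224.2  35.6  34.2] [616.4 -92.2]
scene seat_a 0.6 [279.4 227.1  33.   32.4] [623.3 -29.6]
scene seat_a 0.59 [319.  229.3  29.3  33. ] [631.7  43.3]
scene end_stop 0.66 [394.1 235.   17.5  30.7] [647.1 176.2]
scene end_stop 0.18 [231.6 168.1  16.4  27.6] [ 468.2 -145.2]
```

```bash
python3 - <<'E'
import cv2
a=cv2.imread("pics/top0.png")[100:280,150:510]; cv2.imwrite("pics/top0c.png",cv2.resize(a,None,fx=2.2,fy=2.2,interpolation=2))
a=cv2.imread("pics/scene0.png")[120:290,150:480]; cv2.imwrite("pics/scene0c.png",cv2.resize(a,None,fx=2.4,fy=2.4,interpolation=2))
E
```

```text
(no output)
```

View pics/top0c.png

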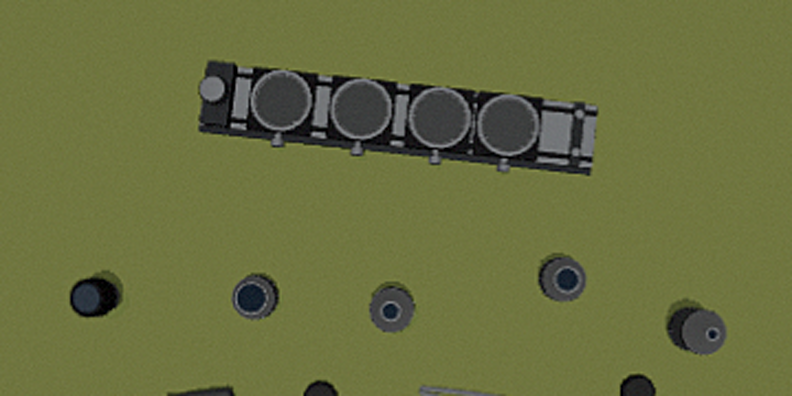

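View pics/scene0c.png

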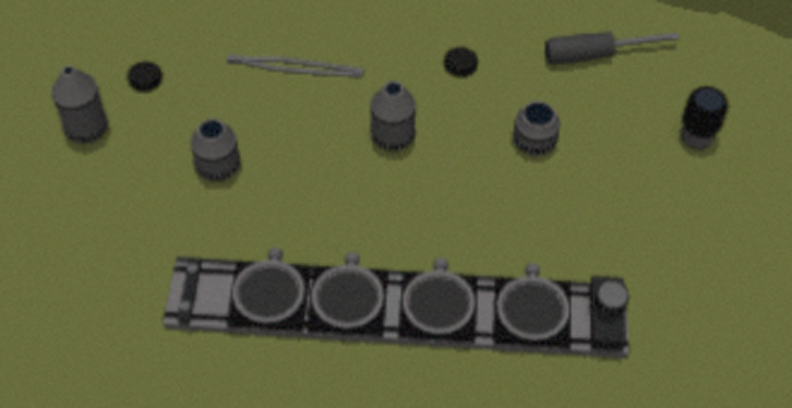

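The top view shows the knob stop at the +y end, at crop (212,88). The dishes run from there at (281,99), (361,108), (440,117) and (507,125). The lenses are at (251,297) for the 40, (567,279) for the 54, (390,311) for the 68 and (712,334) for the 82, with the eyepiece at (88,297). The scene view agrees: its dishes are at (532,307), (439,302), (348,296) and (269,291).

```bash
cat > b.py <<'E'
from h import *
from scipy.spatial.transform import Rotation as R
np.set_printoptions(precision=1,suppress=True)
T={"d1":((281,99),22.5,(532,307)),"d2":((361,108),22.5,(439,302)),"d3":((440,117),22.5,(348,296)),"d4":((507,125),22.5,(269,291)),
"40":((251,297),40,(538,114)),"54":((567,279),54,(211,129)),"68":((390,311),68,(393,89)),"82":((712,334),82,(68,72)),"eye":((88,297),52,(711,98)),"knob":((212,88),50,(612,295))}
pt=env.grab_frame("top");ps=env.grab_frame("scene")
for k,(a,z,b) in T.items():
    A=at_z(pt,((a[0]+.5)/2.2-.5+150,(a[1]+.5)/2.2-.5+100),z)[:2]
    B=at_z(ps,((b[0]+.5)/2.4-.5+150,(b[1]+.5)/2.4-.5+120),z)[:2]
    print(k,A,B)
for n in ["objective_40mm","objective_54mm","objective_68mm","objective_82mm"]:
    for p in (pt,ps):
        for s in env.silhouettes(n,p)[:1]:
            v,u=np.nonzero(s["pixels"]); print(n,round(s["conf"],2),at_z(p,(u.mean(),v.mean()),int(n[10:12])/2)[:2])
print(R.from_quat(env.state()["tool_rot"]).as_matrix())
w=env.grab_frame("wrist"); print(np.array(w["T_tool_cam"]))
E
python3 b.py
```

```text
d1 [643.1 114.6] [640.  115.6]
d2 [634.2  39.1] [632.5  41.2]
d3 [625.6 -34.8] [624.1 -31.9]
d4 [618.1 -97.3] [617.  -95.7]
40 [458.  137.8] [455. 139.]
54 [ 475.4 -147.3] [ 472.5 -145.6]
68 [447.3  10. ] [445.5  11.5]
82 [ 428.2 -269. ] [ 427.6 -267.2]
eye [457.2 286. ] [452.1 291.3]
knob [648.9 174.4] [647.6 175.2]
objective_40mm 0.59 [ 475.2 -147.9]
objective_40mm 0.75 [456.9 138. ]
objective_54mm 0.79 [ 475.8 -145.8]
objective_68mm 0.55 [446.7  10. ]
objective_68mm 0.93 [451.4  10. ]
objective_82mm 0.78 [ 430.  -267.4]
objective_82mm 0.89 [ 432.7 -265.4]
[[-0.9  0.4  0. ]
 [ 0.4  0.9  0. ]
 [ 0.   0.  -1. ]]
[[  -0.    -1.    -0.2   68. ]
 [   1.    -0.    -0.     0.5]
 [  -0.    -0.2    1.  -167.7]
 [   0.     0.     0.     1. ]]
```

>>> move_arm([
  [12,-30,0],
  [12,-30,0],
  [12,-30,0],
  [12,-30,0],
  [12,-30,0],
  [12,-30,0],
  [12,-30,0],
  [12,-30,0],
  [12,-30,0],
  [12,-30,0],
], turn=[-5,-5,-5,-5,-5,-5,-5,-5,-5,-5], fingers=[80,80,80,80,80,80,80,80,80,80], newtons=15)

```text
clock: 2.35
tool_pos: [403.6, 284.0, 216.7]
tool_rot: [0.616, 0.788, 0.0, 0.0]
contact_force: [1.0, -0.1, 0.4]
gripper_width: 79.7
gripper_force: 0.0
```

>>> move_arm([
  [6,-18,0],
  [6,-18,0],
  [6,-18,0],
  [6,-18,-10],
  [6,-18,-10],
  [6,-18,-10],
  [6,-18,-10],
  [6,-12,-10],
  [5,-8,-10],
  [0,0,0],
], turn=[-3,-3,-3,-3,-3,-3,-2.5,0,0,0], fingers=[80,80,80,80,80,80,80,80,80,80])

```text
clock: 3.35
tool_pos: [456.1, 138.0, 155.4]
tool_rot: [0.746, 0.666, -0.001, -0.0]
contact_force: [-0.1, -0.1, -0.1]
gripper_width: 80.1
gripper_force: 0.0
```

```bash
cat > w.py <<'E'
from h import *
import sys
from scipy.spatial.transform import Rotation as R
np.set_printoptions(precision=1,suppress=True)
n,z=sys.argv[1],float(sys.argv[2])
s=env.state();w=env.grab_frame("wrist");cv2.imwrite(f"pics/w{w['shot']}.png",w["frame"]);print(w["shot"])
T=np.eye(4);T[:3,:3]=R.from_quat(s["tool_rot"]).as_matrix();T[:3,3]=s["tool_pos"]
C=np.linalg.inv(T@np.array(w["T_tool_cam"]))
w["rvec"]=cv2.Rodrigues(C[:3,:3])[0];w["tvec"]=C[:3,3]
print(s["tool_pos"])
for q in env.silhouettes(n,w)[:5]:
    v,u=np.nonzero(q["pixels"]);x,y,a,b=q["box"];print(round(q["conf"],2),np.array(q["box"]),"centroid",at_z(w,(u.mean(),v.mean()),z)[:2],"box",at_z(w,(x+a/2,y+b/2),z)[:2])
E
python3 w.py objective_40mm 25; ls pics
```

```text
6
[456.1 138.  155.4]
0.77 [293.7 173.9  44.6  42.3] centroid [454.9 141.2] box [455.2 140.4]
scene0.png
scene0c.png
top0.png
top0c.png
w6.png
```

View pics/w6.png

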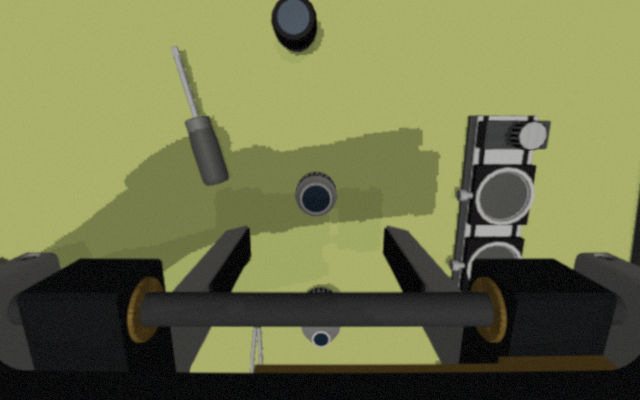

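The wrist view shows the 40 mm objective's lens at (316,200), dish 1 at (503,195) and the 68 mm lens at (321,339). I'll compare these with the fixed cameras.

```bash
sed -i 's/^for q/for a in sys.argv[3:]:\n    u,v,zz=map(float,a.split(","));print(a,at_z(w,(u,v),zz)[:2])\nfor q/' w.py; python3 w.py objective_40mm 25 316,200,40 503,195,22.5 321,339,68
```

```text
7
[456.  139.5 156.3]
316,200,40 [455.1 140.5]
503,195,22.5 [638.1 120.9]
321,339,68 [445.6  13.7]
0.94 [295.3 176.2  40.7  42.1] centroid [454.9 141.1] box [454.6 139.8]
0.43 [298.9 289.9  41.1  60.7] centroid [442.8  -8.6] box [443.5   4.5]
```

>>> move_arm([
  [0,0,-20],
  [0,0,-20],
  [0,0,-20],
  [0,0,-20],
  [0,0,-18],
  [0,0,-15],
  [0,0,-10],
  [0,0,-8],
  [0,0,-7.5],
  [0,0,0],
], turn=[0,0,0,0,0,0,0,0,0,0], fingers=[80,80,80,80,80,80,80,80,80,80])

```text
clock: 4.55
tool_pos: [455.9, 139.2, 17.5]
tool_rot: [0.745, 0.667, -0.0, -0.0]
contact_force: [0.1, -0.6, 0.3]
gripper_width: 79.8
gripper_force: 0.0
```

>>> move_arm([
  [0,0,0],
  [0,0,0],
  [0,0,0],
  [0,0,0],
  [0,0,0],
  [0,0,0],
  [0,0,0],
  [0,0,0],
  [0,0,0],
  [0,0,0],
], turn=[0,0,0,0,0,0,0,0,0,0], fingers=[60,50,46,42,40,36,36,36,36,36], newtons=15)

```text
clock: 5.55
tool_pos: [456.0, 139.2, 18.1]
tool_rot: [0.745, 0.667, -0.0, -0.0]
contact_force: [-1.5, 0.2, 5.0]
gripper_width: 39.0
gripper_force: 15.0
```

>>> move_arm([
  [0,0,5],
  [0,0,5],
  [0,0,10],
  [0,0,20],
  [0,0,20],
  [10,-2,20],
  [20,-3,0],
  [20,-3,0],
  [20,-3,0],
  [20,-3,0],
], turn=[0,0,0,0,0,0,0,0,0,0], fingers=[36,36,36,36,36,36,36,36,36,36])

```text
clock: 6.55
tool_pos: [546.9, 125.0, 98.8]
tool_rot: [0.745, 0.667, 0.0, 0.0]
contact_force: [0.4, 0.5, -1.3]
gripper_width: 39.2
gripper_force: 15.0
```

>>> move_arm([
  [20,-2,0],
  [20,-2,0],
  [20,-2,0],
  [20,-2,0],
  [10,-2,0],
  [5,0,0],
  [0,0,0],
  [0,0,0],
], turn=[0,0,0,0,0,0,0,0], fingers=[36,36,36,36,36,36,36,36])

```text
clock: 7.35
tool_pos: [640.1, 115.4, 97.9]
tool_rot: [0.745, 0.667, -0.0, -0.001]
contact_force: [0.1, 0.5, -2.3]
gripper_width: 39.2
gripper_force: 15.0
```

```bash
python3 w.py seat_a 22.5; python3 - <<'E'
from h import *
a=cv2.imread("pics/w8.png")
p=env.grab_frame("scene");cv2.imwrite("pics/s1.png",cv2.resize(p["frame"][120:290,240:480],None,fx=2.5,fy=2.5,interpolation=2))
cv2.imwrite("pics/c1.png",np.vstack([cv2.resize(a,(640,400))[100:400],]))
E
```

```text
8
[640.1 115.4  97.9]
0.68 [273.7 330.2  79.3  34.5] centroid [624.   -9.5] box [622.7  -8.7]
0.63 [261.8 171.1  91.1  56.8] centroid [639.3 131.3] box [633.5 127.1]
0.6 [277.3 270.4  75.3  21.1] centroid [631.7  52.2] box [631.5  56.2]
0.43 [ 75.6 326.1  49.4  49.1] centroid [431.6   7.1] box [429.8   7.9]
```

View pics/s1.png

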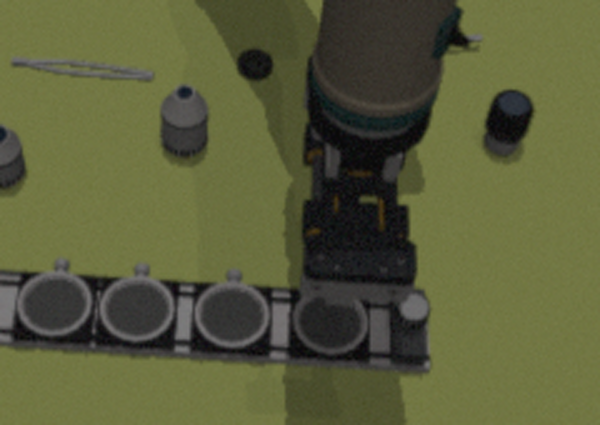

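View pics/c1.png

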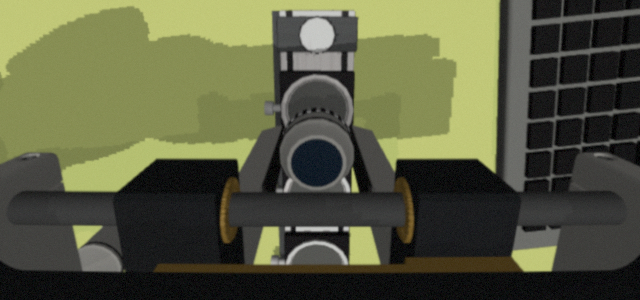

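The held 40 mm objective's lens is at wrist (317,262). The knob is at (317,135), and the dish is centred on the same column, so x is good.

```bash
python3 w.py end_stop 28 317,262,120 317,135,50
```

```text
10
[640.4 115.4  98. ]
317,262,120 [640.4 117.2]
317,135,50 [647.1 176.8]
0.79 [275.5 115.3  79.2  40.7] centroid [646.5 176.7] box [645.6 175.9]
```

>>> move_arm([
  [0,0.5,-15],
  [0,0,-15],
  [0,0,-12],
  [0,0,-8],
  [0,0,-4],
  [0,0,-3],
  [0,0,-2],
  [0,0,-1],
  [0,0,0],
  [0,0,0],
], turn=[0,0,0,0,0,0,0,0,0,0], fingers=[36,36,36,36,36,36,36,36,36,36])

```text
clock: 8.6
tool_pos: [641.4, 115.6, 38.3]
tool_rot: [0.745, 0.667, 0.0, 0.0]
contact_force: [0.4, -0.4, -1.3]
gripper_width: 39.1
gripper_force: 15.0
```

>>> move_arm([
  [0,0,-0.7],
  [0,0,-0.6],
  [0,0,0],
  [0,0,0],
], turn=[0,0,0,0], fingers=[36,36,36,36])

```text
clock: 9.0
tool_pos: [641.4, 115.6, 37.2]
tool_rot: [0.745, 0.667, 0.0, 0.0]
contact_force: [-0.7, -0.6, 2.7]
gripper_width: 39.2
gripper_force: 15.0
```

>>> move_arm([
  [0,0,0],
  [0,0,0],
  [0,0,0],
  [0,0,0],
  [0,0,5],
  [0,0,10],
  [0,0,20],
  [0,0,25],
  [0,0,25],
  [0,0,20],
], turn=[0,0,0,0,0,0,0,0,0,0], fingers=[42,46,50,54,54,54,54,54,70,80])

```text
clock: 10.0
tool_pos: [641.9, 115.5, 144.2]
tool_rot: [0.745, 0.667, 0.001, 0.001]
contact_force: [-0.4, 0.9, 0.3]
gripper_width: 66.7
gripper_force: 0.0
```

```bash
python3 - <<'E'
from h import *
p=env.grab_frame("top");cv2.imwrite("pics/t2.png",cv2.resize(p["frame"][110:200,220:420],None,fx=3,fy=3,interpolation=2))
p=env.grab_frame("wrist");cv2.imwrite("pics/w2.png",p["frame"])
E
```

```text
(no output)
```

View pics/w2.png

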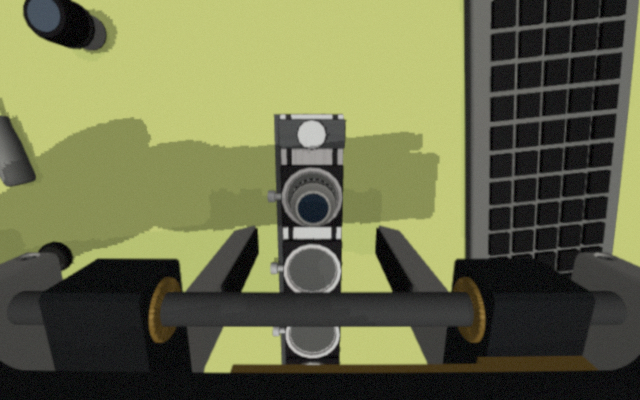

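The 40 mm objective stands upright in dish 1, lens at (313,208), dish ring at (311,196). Dish 2 is at (312,269).

```bash
python3 w.py objective_40mm 40 313,208,59 311,196,22.5 312,269,22.5 312,133,50
```

```text
13
[643.7 115.7 145.7]
313,208,59 [641.  117.2]
311,196,22.5 [639.2 119.6]
312,269,22.5 [631.5  45.2]
312,133,50 [647.1 177.9]
0.62 [287.8 181.8  46.6  44.1] centroid [640.9 117.1] box [639.1 116.3]
```

>>> move_arm([
  [-20,-10,0],
  [-20,-10,0],
  [-20,-10,0],
  [-20,-10,0],
  [-20,-10,0],
  [-20,-11,0],
  [-20,-11,0],
  [-20,-11,0],
  [-20,-11,0],
  [-15,-10,0],
], turn=[0,0,0,0,0,0,0,0,0,0], fingers=[80,80,80,80,80,80,80,80,80,80])

```text
clock: 11.2
tool_pos: [443.8, 11.1, 140.8]
tool_rot: [0.745, 0.667, -0.001, -0.001]
contact_force: [1.1, 0.6, -0.4]
gripper_width: 79.6
gripper_force: 0.0
```

```bash
python3 w.py objective_68mm 34; cp $(ls -t pics/w*.png|head -1) pics/v3.png
```

```text
14
[443.8  11.1 140.8]
0.84 [294.  177.4  49.5  53.9] centroid [445.2  12.5] box [444.9  10. ]
```

View pics/v3.png

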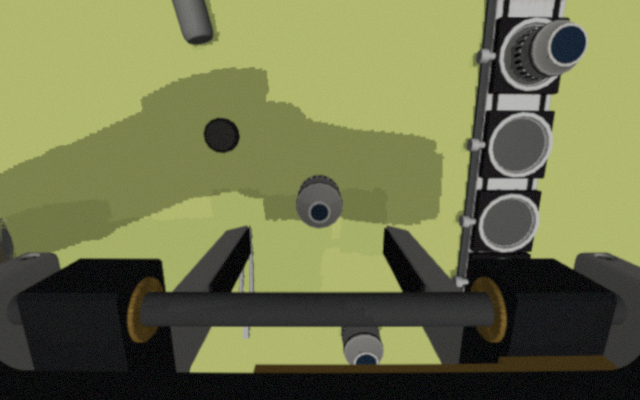

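The 68 mm objective is at (319,205), between the fingers as expected. Dishes 2 and 3 are at (520,145) and (509,221).

>>> move_arm([
  [0,0,-20],
  [0,0,-20],
  [0,0,-20],
  [0,0,-18],
  [0,0,-15],
  [0,0,-10],
  [0,0,-8],
  [0,0,-5.7],
  [0,0,0],
  [0,0,0],
], turn=[0,0,0,0,0,0,0,0,0,0], fingers=[80,80,80,80,80,80,80,80,70,60])

```text
clock: 12.3
tool_pos: [446.5, 11.7, 25.0]
tool_rot: [0.745, 0.667, 0.0, 0.0]
contact_force: [-0.2, 0.1, 0.1]
gripper_width: 67.4
gripper_force: 0.0
```

>>> move_arm([
  [0,0,0],
  [0,0,0],
  [0,0,0],
  [0,0,0],
  [0,0,0],
  [0,0,0],
  [0,0,0],
  [0,0,0],
], turn=[0,0,0,0,0,0,0,0], fingers=[52,46,42,40,36,36,36,36])

```text
clock: 13.1
tool_pos: [445.7, 11.7, 25.1]
tool_rot: [0.745, 0.667, -0.0, -0.0]
contact_force: [-1.7, 1.0, 4.6]
gripper_width: 39.4
gripper_force: 15.0
```

>>> move_arm([
  [0,0,5],
  [0,0,5],
  [0,0,10],
  [0,0,20],
  [0,0,20],
  [10,-3,20],
  [20,-5,0],
  [20,-5,0],
  [20,-5,0],
  [20,-5,0],
], turn=[0,0,0,0,0,0,0,0,0,0], fingers=[36,36,36,36,36,36,36,36,36,36])

```text
clock: 14.1
tool_pos: [536.8, -11.5, 105.8]
tool_rot: [0.745, 0.667, 0.0, 0.0]
contact_force: [-0.7, 0.3, -3.0]
gripper_width: 39.3
gripper_force: 15.0
```

>>> move_arm([
  [20,-5,0],
  [20,-5,0],
  [20,-5,0],
  [15,-3,0],
  [10,-2,0],
  [3.8,-0.6,0],
  [0,0,0],
  [0,0,-10],
  [0,0,-15],
  [0,0,-12],
], turn=[0,0,0,0,0,0,0,0,0,0], fingers=[36,36,36,36,36,36,36,36,36,36])

```text
clock: 15.1
tool_pos: [623.7, -31.6, 66.2]
tool_rot: [0.745, 0.667, -0.001, -0.001]
contact_force: [0.0, 0.0, -3.3]
gripper_width: 39.3
gripper_force: 15.0
```

>>> move_arm([
  [0,0,-8],
  [0,0,-6],
  [0,0,-4],
  [0,0,-2.5],
  [0,0,-2],
  [0,0,-1],
  [0,0,-0.5],
  [0,0,0],
  [0,0,0],
], turn=[0,0,0,0,0,0,0,0,0], fingers=[36,36,36,36,36,36,36,36,36])

```text
clock: 16.0
tool_pos: [625.2, -32.0, 44.2]
tool_rot: [0.745, 0.667, 0.0, 0.0]
contact_force: [0.6, 0.4, -1.5]
gripper_width: 39.3
gripper_force: 15.0
```

>>> move_arm([
  [0,0,-0.5],
  [0,0,-0.3],
  [0,0,0],
  [0,0,0],
], turn=[0,0,0,0], fingers=[36,36,36,36])

```text
clock: 16.4
tool_pos: [625.2, -32.0, 44.2]
tool_rot: [0.745, 0.667, 0.0, 0.0]
contact_force: [-2.2, -0.3, 5.8]
gripper_width: 39.5
gripper_force: 15.0
```

>>> move_arm([
  [0,0,0],
  [0,0,0],
  [0,0,0],
  [0,0,0],
  [0,0,5],
  [0,0,10],
  [0,0,20],
  [0,0,25],
  [0,0,25],
  [0,0,20],
], turn=[0,0,0,0,0,0,0,0,0,0], fingers=[42,46,50,54,54,54,54,54,70,80])

```text
clock: 17.4
tool_pos: [625.6, -32.2, 150.6]
tool_rot: [0.745, 0.667, 0.001, 0.001]
contact_force: [0.7, -0.4, -0.2]
gripper_width: 66.5
gripper_force: 0.0
```

>>> move_arm([
  [-15,-11,0],
  [-15,-11,0],
  [-15,-11,0],
  [-15,-11,0],
  [-15,-11,0],
  [-20,-15,0],
  [-20,-15,0],
  [-20,-15,0],
  [-16,-13.7,0],
  [0,0,0],
], turn=[0,0,0,0,0,0,0,0,0,0], fingers=[80,80,80,80,80,80,80,80,80,80])

```text
clock: 18.4
tool_pos: [471.9, -147.9, 149.2]
tool_rot: [0.747, 0.665, -0.0, 0.0]
contact_force: [-0.4, 0.1, 0.6]
gripper_width: 80.2
gripper_force: 0.0
```

```bash
python3 w.py objective_54mm 27; python3 w.py seat_a 22.5; cp $(ls -t pics/w*.png|head -1) pics/v4.png
```

```text
15
[ 471.9 -147.9  149.2]
0.74 [294.8 170.4  43.4  45.9] centroid [ 472.7 -144.4] box [ 472.1 -142.1]
16
[ 474.9 -145.6  148.9]
0.88 [420.3  16.7  81.   76. ] centroid [607.5 -34.9] box [613.6 -32.2]
0.86 [412.9  92.6  85.2  67.3] centroid [612.  -94.5] box [608.1 -92.7]
0.57 [436.3   0.   69.    5.7] centroid [624.7   8.8] box [622.7   7.8]
```

View pics/v4.png

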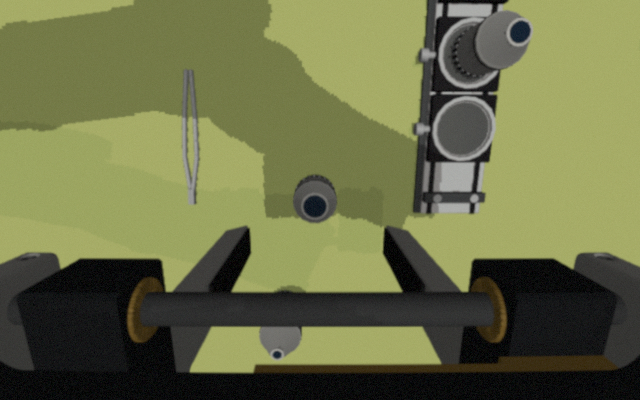

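The 68 mm objective stands in dish 3, at about (475,52). The 54 mm objective is between the fingers with its lens at (315,206), and dish 4 is at (464,127).

>>> move_arm([
  [0,0,-20],
  [0,0,-20],
  [0,0,-20],
  [0,0,-20],
  [0,0,-18],
  [0,0,-12],
  [0,0,-10],
  [0,0,-7.2],
  [0,0,0],
  [0,0,0],
], turn=[0,0,0,0,0,0,0,0,0,0], fingers=[80,80,80,80,80,80,80,80,70,60])

```text
clock: 19.6
tool_pos: [474.2, -145.8, 21.2]
tool_rot: [0.745, 0.667, 0.0, 0.0]
contact_force: [-0.2, 0.2, -0.0]
gripper_width: 67.7
gripper_force: 0.0
```

>>> move_arm([
  [0,0,0],
  [0,0,0],
  [0,0,0],
  [0,0,0],
  [0,0,0],
  [0,0,0],
  [0,0,0],
  [0,0,0],
], turn=[0,0,0,0,0,0,0,0], fingers=[52,46,42,40,36,36,36,36])

```text
clock: 20.4
tool_pos: [473.4, -145.6, 21.1]
tool_rot: [0.745, 0.667, -0.0, -0.0]
contact_force: [-2.8, -0.6, 5.0]
gripper_width: 39.2
gripper_force: 15.0
```

>>> move_arm([
  [0,0,5],
  [0,0,5],
  [0,0,10],
  [0,0,20],
  [0,0,20],
  [0,0,20],
  [0,10,20],
  [10,15,20],
  [20,20,0],
  [20,20,0],
], turn=[0,0,0,0,0,0,0,0,0,0], fingers=[36,36,36,36,36,36,36,36,36,36])

```text
clock: 21.4
tool_pos: [525.1, -80.1, 142.7]
tool_rot: [0.745, 0.667, 0.001, 0.001]
contact_force: [0.4, 0.5, -2.0]
gripper_width: 39.3
gripper_force: 15.0
```

>>> move_arm([
  [20,20,0],
  [20,20,0],
  [20,20,0],
  [20,20,0],
  [15,20,0],
  [10,15,0],
  [4.3,6.9,0],
  [0,0,0],
  [0,0,0],
  [0,0,-15],
], turn=[0,0,0,0,0,0,0,0,0,0], fingers=[36,36,36,36,36,36,36,36,36,36])

```text
clock: 22.4
tool_pos: [634.4, 39.5, 127.6]
tool_rot: [0.746, 0.666, 0.001, 0.002]
contact_force: [0.2, -0.4, -2.5]
gripper_width: 39.1
gripper_force: 15.0
```

>>> move_arm([
  [0,0,-20],
  [0,0,-20],
  [0,0,-16],
  [0,0,-12],
  [0,0,-8],
  [0,0,-5],
  [0,0,-2.5],
  [0,0,-2],
  [0,0,0],
  [0,0,0],
], turn=[0,0,0,0,0,0,0,0,0,0], fingers=[36,36,36,36,36,36,36,36,36,36])

```text
clock: 23.4
tool_pos: [633.6, 41.3, 40.9]
tool_rot: [0.745, 0.667, 0.0, 0.0]
contact_force: [-0.3, -0.2, -2.6]
gripper_width: 39.3
gripper_force: 15.0
```

>>> move_arm([
  [0,0,-0.6],
  [0,0,-0.4],
  [0,0,-0.3],
  [0,0,0],
  [0,0,0],
], turn=[0,0,0,0,0], fingers=[36,36,36,36,36])

```text
clock: 23.9
tool_pos: [633.6, 41.3, 40.1]
tool_rot: [0.745, 0.667, 0.0, 0.0]
contact_force: [-1.7, 0.8, 4.8]
gripper_width: 39.0
gripper_force: 15.0
```

>>> move_arm([
  [0,0,0],
  [0,0,0],
  [0,0,0],
  [0,0,0],
  [0,0,5],
  [0,0,10],
  [0,0,25],
  [0,0,30],
  [0,0,30],
  [0,0,20],
], turn=[0,0,0,0,0,0,0,0,0,0], fingers=[42,46,50,54,54,54,54,54,70,80])

```text
clock: 24.9
tool_pos: [634.4, 41.0, 162.4]
tool_rot: [0.745, 0.667, 0.001, 0.001]
contact_force: [0.5, 0.1, -0.6]
gripper_width: 66.7
gripper_force: 0.0
```

>>> move_arm([
  [-15,-20,0],
  [-15,-20,0],
  [-15,-20,0],
  [-15,-20,0],
  [-15,-20,0],
  [-15,-20,0],
  [-15,-20,0],
  [-15,-20,0],
  [-15,-20,0],
  [-15,-20,0],
], turn=[0,0,0,0,0,0,0,0,0,0], fingers=[80,80,80,80,80,80,80,80,80,80])

```text
clock: 25.9
tool_pos: [482.9, -159.8, 160.1]
tool_rot: [0.745, 0.667, 0.0, 0.001]
contact_force: [0.2, 0.5, 0.5]
gripper_width: 79.6
gripper_force: 0.0
```

>>> move_arm([
  [-10,-20,0],
  [-10,-20,0],
  [-10,-20,0],
  [-10,-20,0],
  [-10,-15,0],
  [-4.8,-13.5,0],
  [0,0,0],
  [0,0,0],
], turn=[0,0,0,0,0,0,0,0], fingers=[80,80,80,80,80,80,80,80])

```text
clock: 26.7
tool_pos: [428.8, -267.1, 159.7]
tool_rot: [0.745, 0.667, 0.0, 0.0]
contact_force: [-0.9, -0.1, -0.6]
gripper_width: 79.9
gripper_force: 0.0
```

```bash
python3 w.py objective_82mm 41; cp $(ls -t pics/w*.png|head -1) pics/v5.png
```

```text
17
[ 428.8 -267.1  159.7]
0.88 [294.3 173.9  44.6  53. ] centroid [ 426.  -266.5] box [ 428.5 -267.1]
```

View pics/v5.png

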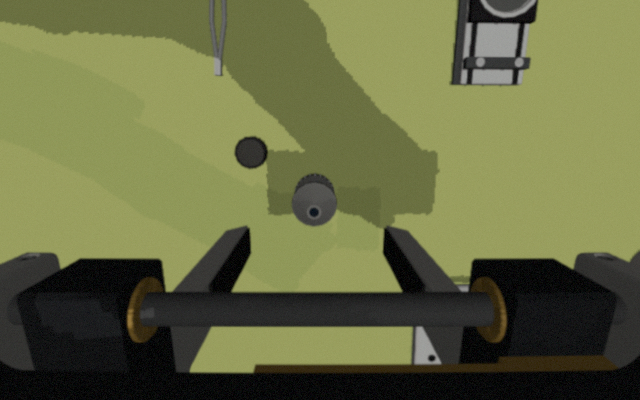

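The 82 mm objective's lens is at (314,212), centred between the fingers.

>>> move_arm([
  [0,0,-20],
  [0,0,-20],
  [0,0,-20],
  [0,0,-20],
  [0,0,-18],
  [0,0,-14],
  [0,0,-10],
  [0,0,-7.2],
  [0,0,0],
  [0,0,0],
], turn=[0,0,0,0,0,0,0,0,0,0], fingers=[80,80,80,80,80,80,80,80,70,60])

```text
clock: 27.8
tool_pos: [428.7, -267.3, 30.3]
tool_rot: [0.745, 0.667, 0.0, 0.0]
contact_force: [-0.5, -0.3, 1.1]
gripper_width: 67.3
gripper_force: 0.0
```

>>> move_arm([
  [0,0,0],
  [0,0,0],
  [0,0,0],
  [0,0,0],
  [0,0,0],
  [0,0,0],
  [0,0,0],
  [0,0,0],
], turn=[0,0,0,0,0,0,0,0], fingers=[52,46,42,40,36,36,36,36])

```text
clock: 28.6
tool_pos: [427.3, -267.1, 30.1]
tool_rot: [0.745, 0.667, -0.0, -0.001]
contact_force: [-4.8, 0.8, 5.5]
gripper_width: 39.7
gripper_force: 15.0
```

>>> move_arm([
  [0,0,5],
  [0,0,5],
  [0,0,10],
  [0,0,20],
  [0,0,20],
  [0,0,20],
  [10,10,0],
  [15,15,0],
  [20,20,0],
  [20,20,0],
], turn=[0,0,0,0,0,0,0,0,0,0], fingers=[36,36,36,36,36,36,36,36,36,36])

```text
clock: 29.6
tool_pos: [494.7, -200.3, 109.4]
tool_rot: [0.745, 0.667, 0.0, -0.0]
contact_force: [0.1, -0.3, -1.8]
gripper_width: 40.0
gripper_force: 15.0
```

>>> move_arm([
  [20,20,0],
  [20,20,0],
  [20,20,0],
  [20,20,0],
  [20,15,0],
  [15,8,0],
  [9,3.6,0],
  [0,0,0],
  [0,0,0],
  [0,0,-10],
], turn=[0,0,0,0,0,0,0,0,0,0], fingers=[36,36,36,36,36,36,36,36,36,36])

```text
clock: 30.6
tool_pos: [617.5, -96.9, 100.7]
tool_rot: [0.746, 0.666, 0.0, 0.001]
contact_force: [0.7, 0.3, -1.5]
gripper_width: 39.6
gripper_force: 15.0
```

>>> move_arm([
  [0,0,-14],
  [0,0,-12],
  [0,0,-10],
  [0,0,-7],
  [0,0,-4],
  [0,0,-2.5],
  [0,0,-1.5],
  [0,0,0],
  [0,0,0],
  [0,0,0],
], turn=[0,0,0,0,0,0,0,0,0,0], fingers=[36,36,36,36,36,36,36,36,36,36])

```text
clock: 31.6
tool_pos: [617.7, -95.7, 49.2]
tool_rot: [0.745, 0.667, 0.0, 0.0]
contact_force: [-0.3, 0.3, -3.3]
gripper_width: 39.4
gripper_force: 15.0
```

>>> move_arm([
  [0,0,-0.4],
  [0,0,-0.3],
  [0,0,-0.3],
  [0,0,0],
  [0,0,0],
], turn=[0,0,0,0,0], fingers=[36,36,36,36,36])

```text
clock: 32.1
tool_pos: [617.7, -95.8, 49.1]
tool_rot: [0.745, 0.667, 0.0, 0.0]
contact_force: [-2.0, 0.3, 5.5]
gripper_width: 39.6
gripper_force: 15.0
```

Contact made. Next I release, rise and back away for a final check.

>>> move_arm([
  [0,0,0],
  [0,0,0],
  [0,0,0],
  [0,0,0],
  [0,0,5],
  [0,0,10],
  [0,0,25],
  [0,0,30],
  [0,0,30],
  [0,0,20],
], turn=[0,0,0,0,0,0,0,0,0,0], fingers=[42,46,50,54,54,54,54,54,70,80])

```text
clock: 33.1
tool_pos: [618.5, -96.2, 171.2]
tool_rot: [0.745, 0.667, 0.001, 0.001]
contact_force: [0.9, -0.6, -0.1]
gripper_width: 66.2
gripper_force: 0.0
```

>>> move_arm([
  [-15,-25,0],
  [-15,-25,0],
  [-15,-25,0],
  [-15,-25,0],
  [-15,-25,0],
  [-15,-25,0],
  [-15,-20,0],
  [-10,-10,0],
  [0,0,0],
  [0,0,0],
], turn=[0,0,0,0,0,0,0,0,0,0], fingers=[80,80,80,80,80,80,80,80,80,80])

```text
clock: 34.1
tool_pos: [503.3, -274.7, 168.3]
tool_rot: [0.745, 0.667, 0.001, 0.0]
contact_force: [1.0, 0.2, 0.9]
gripper_width: 79.7
gripper_force: 0.0
```

```bash
python3 - <<'E'
from h import *
a=env.grab_frame("top")["frame"][100:260,150:450];b=env.grab_frame("scene")["frame"][130:280,170:470]
f=lambda i:cv2.resize(i,None,fx=1.9,fy=1.9,interpolation=2)
cv2.imwrite("pics/end.png",np.vstack([f(a),f(b)]))
E
```

```text
(no output)
```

View pics/end.png

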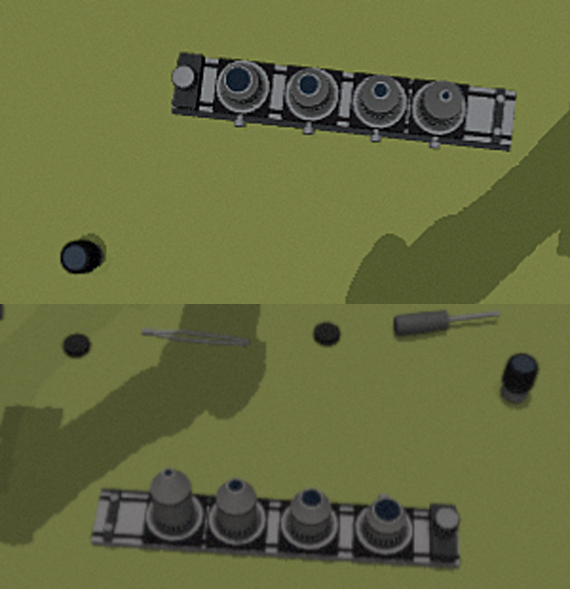

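The view shows all four objectives upright in their dishes: the 40, 54, 68 and 82 at (240,85), (309,92), (380,97) and (440,104), counted from the knob at (183,76). The eyepiece is still at (80,257).

```bash
python3 -c "
from bench import env
print(env.sign_off())"
```

```text
the job is handed in; nothing more can be done
None
```

The job is handed in: the 40, 54, 68 and 82 mm objectives stand lens up in dishes 1 to 4 from the knob end, the eyepiece was left where it stood, and the clock read about 34 s of the 104 s; the final check was by camera image, and the hand-in returned no verdict.

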